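Check a sample plate on the sloped alloy analyser

TASK

Check the sample's alloy: first move the longer of the two steel rods from the wooden rack into the analyser's round well, standing on its end all the way down, and let it go. Then pick up the sample plate by its black grip, tilt it to match the analyser's sloped face, and hold it flush, square and centred over the dark window, pressing the spring-loaded face about half-way in. Finish while still gripping and holding it pressed there (do not let go); leave the short rod, the jar and the silver cup alone.

Things in the scene. Friction and masses are not known exactly. Their poses are not given: they have to be found in the camera images.
- long_rod_mid (a point): The longer plain steel rod, 14 mm diameter, 90 mm long, about 120 g, standing in one of the two holes of the light wooden rack (the rack is fixed, 50 x 110 mm, 30 mm high; holes 18 mm wide, 60 mm apart along its length, floor of the holes 8 mm above the bench, so the rod top stands at 98 mm). This point is the rod's centre, half-way up; z along the rod, upwards. Which hole it stands in varies.
- long_rod_foot (a point): Centre of the long rod's lower end (chamfered), 45 mm below its middle.
- short_rod_mid (a point): Bystander: the shorter steel rod, 14 mm diameter, 60 mm long, in the rack's other hole (its top at 68 mm). This point is its centre, half-way up.
- rack_mid (a point): The rack that the rods stand in, fixed to the bench: centre of its top face, 30 mm above the bench; its y axis runs along the row of the two holes (at y = -30 and +30 mm), z up.
- well_mouth (a point): Centre of the mouth of the analyser's well: a round upright hole, 18 mm wide, 42 mm deep, in an aluminium block (80 x 60 mm) whose top is 55 mm above the bench. The analyser (150 x 230 mm white base 30 mm high) is fixed. Axes as the analyser's: z up, y points from the sloped stage to the well. The middle of the stage lies 125 mm from the well in -y. A seated long rod stands 48 mm out of the well.
- sample_grip (a point): The sample plate: a flat steel plate 64 (x) x 52 (y) x 4 mm with an upright black grip block on its middle, 26 (x) x 14 (y) mm and 50 mm tall, about 140 g in all; it lies flat on the bench, grip upwards. This point is the centre of the grip, 29 mm above the plate's underside; the top of the grip is 54 mm above the underside. Grip it across y (14 mm). z from the underside to the grip; the plate may be turned by half a turn.
- sample_under (a point): Centre of the sample plate's underside, the face that must lie flush on the sloped face; same axes as the grip.
- face_top (a point): Centre of the analyser's sloped grey face, 80 (x) x 72 (y) mm, with a dark round window 26 mm wide at its centre, about 85 mm above the bench. z is the face's outward normal, y is horizontal and the same as the well's y, x points up the slope. The face looks up and towards the robot, sloped by 15 to 35 degrees from level, and the slope is locked. It moves in along -z on its springs; nothing stands above the face plane near it.
- face (a joint): How far the sloped face is pushed in along its normal: 0 is out, 0.010 m is the hard stop; a spring of about 1.2 N/mm with about 3 N of preload (half-way in, 0.005 m, takes about 8 to 9 N).
- stage (a joint): Slope of the stage and its face from level, rad (0 would be level, growing as the edge near the robot goes down); locked stiff, it does not yield to a push.
- jar_mid (a point): Bystander: white closed jar, 60 mm wide, 75 mm high; its centre.
- cup_mid (a point): Bystander: small silver cup on a foot, 76 mm wide, 90 mm high; its centre.
Mind the look-alikes: they are no part of the job. What is shaped like the part that bears sample_grip but blue or turquoise is not meant.

How it is judged (in metres and radians):
On the way, in this order (a step that is already met when the one before it is completed fails the run):
1. the long rod stands in the well, all the way down, released (z of long_rod_foot in the frame of well_mouth below -0.036 m and horizontal distance between long_rod_foot and well_mouth below 0.006 m and angle between long_rod_mid's own z axis and vertical below 0.15 rad and contact force between the fingers and long_rod below 0.05 N), for 0.2 s.
2. the sample plate is lifted off the bench in the gripper (height (world z) of sample_under above 0.03 m and contact force between the fingers and sample above 1 N), for 0.1 s.
At the end, for the whole second after the job is handed in: Plate still gripped, still, flush on the face (0.05 rad, 2 mm), square within 0.17 rad, centred within 10 mm each way, pressing (over 2 N) the face in 2.5 to 8.5 mm, robot not touching the face; long rod released in the well, over 36 mm deep, within 6 mm of its axis, upright within 0.15 rad (all of step 1 and angle between the z axis of sample_under and the z axis of face_top, either way round below 0.05 rad and angle between the x axis of sample_under and the x axis of face_top, either way round below 0.17 rad and z of sample_under in the frame of face_top between -0.002 and 0.002 m and x of sample_under in the frame of face_top between -0.01 and 0.01 m and y of sample_under in the frame of face_top between -0.01 and 0.01 m and value of joint face between 0.0025 and 0.0085 m and contact force between sample and face above 2 N and contact force between the fingers and sample above 1 N and contact force between each of the arm, the fingers and face below 0.2 N and linear speed of sample below 0.02 m/s); the arm keeps its last pose, push and grip.
It fails at once if the short rod is moved more than 20 mm (distance of short_rod_mid from where it was at the start of the episode above 0.02 m).
It fails at once if the jar is moved more than 20 mm (distance of jar_mid from where it was at the start of the episode above 0.02 m).
It fails at once if the silver cup is moved more than 20 mm (distance of cup_mid from where it was at the start of the episode above 0.02 m).
It also fails if it takes over 66 s, if anything falls off the work surface, if the arm or the gripper's body presses on something with over 40 N, if the wrist force passes 120 N, or if a joint passes its speed limit or range.

ROBOT

A 6-joint arm with a two-finger parallel gripper is mounted at the origin on the work surface. World frame = base frame: x ahead of the robot, y to its left, z up, the work surface at z = 0. Lengths are in mm, angles in rad, forces in N, time in s.
With the tool pointing down it reaches from about 275 to 1000 mm from the base axis. Payload 8.4 kg.
Tool frame: the origin (TCP) lies midway between the tips of the shut fingers; the grasp point (between the pads) lies 19 mm behind it; z points along the fingers, y is the line along which they close (so a half turn about z gives the same grasp; the last joint's range is limited). The gripper opens to 85 mm and grips with 20 to 120 N. Pads are 22 mm wide; open, the fingers measure 114 mm over their backs; the gripper's body (76 mm by 85 mm) begins 54 mm behind the grasp point. The pads swing forward as they close: fully open they stand 13 mm farther back than shut.
Start: joints at [-1.259, 0.353, 1.633, -0, 1.155, -0.002], TCP at [192.921, -594.483, 231.281] pointing down, gripper open.
Joint ranges: [-2.63, 2.63], [-0.92, 2.1], [0.06, 2.66], [-1.3, 4.44], [0, 2.69], [-3.02, 3.02]. Speed limits (rad/s): [2.22, 2.22, 2.79, 3.14, 3.14, 3.14].

INTERFACE

Orientations are given as [roll, pitch, yaw] about the fixed x, y, z axes, in that order (R = Rz(yaw) Ry(pitch) Rx(roll)).
In Python, from rig import r gives the robot as it stands.
- The arm moves only by the tool servo_tool, never from a script. Its argument "deltas" is a list of rows, each an object of numbers: "x", "y", "z": the shift along the world's x, y, z in mm; "rx", "ry", "rz": the turn, a rotation vector about the world's x, y, z in rad; "gripper": the gripper's target within -1 to 1 (fully open at 1, half-way at 0, shut at -1). A call has 1 to 10 rows; each row is the pose to reach, as a shift and turn from the pose commanded when the call began; what a row does not reach only later rows make up. A row lasts 1/10 s, in which the tool goes at most 50 mm and 8.59 degrees, less where a joint would pass 70% of its speed; a pose out of reach is approached as far as the arm can. A call with a gripper value outside its range is refused whole. The fingers move at their own pace and stop on an object; "newtons" is the grip in N (left out, the last holds). Time passes only in rows, so rows that repeat a pose let the fingers close. It gives the time, the measured TCP pose, the force, the opening and the grip force at its end, in the units of the state.
- r.sense(): the state, without advancing time (a new reading comes with each control period).
- r.grab_frame(name): name is "side" or "top"; returns the picture (384x512x3 uint8, blue, green, red); there is no depth.
- r.camera_params(name): a dict with "mtx" (3x3 intrinsics, pixels), "eye" and "orientation" of the camera in the world. Camera axes: x right, y down, z forward; pixel columns grow to the right and rows downward; lengths in mm; the calibration is good to about 2 mm. A picture is of the moment at which its call begins. camera_params takes no time and is no camera call.
- r.sign_off(): hands the job in; it is judged then, once.
Trained networks look in the newest picture that a camera, given by its name, has taken for a name from the list of things; names that differ only in an ending like _2 or _b are one class to them, and where a whole thing is asked for, a point or a joint stands for the part that bears it (a point fixed in the world has none). Each returns a list of dicts, best first, with "conf" (0 to 1); they miss things now and then, are a little off and sometimes report something else, mostly with a low value. They report only what shows in the picture. A call takes as long as a camera call. They do not tell look-alikes from the thing itself.
- r.recognise(name, camera): "box" ([left, top, width, height] in pixels, round what is visible of it).
The state is a dict: "clock": time; "qpos": joint angles; "qvel": joint speeds; "joint_efforts": joint torques, N m; "eef_pos": TCP position; "tcp_rot": TCP orientation; "contact_force": force on the tool from outside, world axes, zero at the start; "wrist_torque": the same for the moment, N m; "opening": opening from 0.0 (shut) to 1.0 (fully open); "grasp_force": force on a finger pad.
Only numpy, scipy, OpenCV 4.12 (cv2) and the standard library are available. Lean on these libraries where they do the work, as an engineer would, in place of code of your own. Each camera call takes 0.05 s, during which the arm holds its last target. There are 200 camera calls.

## Working session

There is one attempt and no reset: what is moved stays moved. The work goes in short steps, Python scripts to look and compute and a tool call to move; the robot and the scene stay as the last step left them, time stands still between calls to the robot, and variables do not carry over. Pictures are saved under pics/ and viewed, at most 10 in all, crops included, and the job is handed in when it is done.

Besides the shell and the picture viewer there is one more tool, called as name(argument=value, ...) on one line, values as JSON. servo_tool: Moves the arm, as the interface text tells. Its arguments: {"type":"object","properties":{"deltas":{"type":"array","items":{"type":"object","properties":{"x":{"type":"number"},"y":{"type":"number"},"z":{"type":"number"},"rx":{"type":"number"},"ry":{"type":"number"},"rz":{"type":"number"},"gripper":{"type":"number"}}}},"newtons":{"type":"number"}},"required":["deltas"]}

```bash
mkdir -p pics; ls; cat > h.py <<'E'
import numpy as np, cv2
from rig import r
E
python3 - <<'E'
from h import *
a=r.grab_frame("side");b=r.grab_frame("top")
cv2.imwrite("pics/side0.png",cv2.resize(a,(800,600)));cv2.imwrite("pics/top0.png",cv2.resize(b,(800,600)))
cv2.imwrite("side0raw.png",a);cv2.imwrite("top0raw.png",b)
for c in("side","top"):
  print(c,r.camera_params(c))
  for n in["long_rod_mid","short_rod_mid","rack_mid","well_mouth","sample_grip","face_top","jar_mid","cup_mid"]:
    try: print(n,[(np.round(d["box"]).tolist(),round(d["conf"],2)) for d in r.recognise(n,c)][:4])
    except Exception as e: print(n,e)
print(r.sense())
E
```

```text
pics
side {'mtx': array([[480.67061953,   0.        , 257.27072054],
       [  0.        , 480.67061953, 196.88280288],
       [  0.        ,   0.        ,   1.        ]]), 'eye': array([-28.37700079, 565.51991121, 832.45912885]), 'orientation': array([-2.31197146, -0.00895583, -2.38440161])}
long_rod_mid [([158.0, 272.0, 13.0, 25.0], 0.48)]
short_rod_mid [([144.0, 302.0, 8.0, 15.0], 0.58), ([86.0, 226.0, 39.0, 51.0], 0.24)]
rack_mid [([284.0, 119.0, 22.0, 33.0], 0.65), ([129.0, 284.0, 54.0, 54.0], 0.64)]
well_mouth [([174.0, 170.0, 114.0, 91.0], 0.85), ([227.0, 172.0, 45.0, 42.0], 0.61)]
sample_grip [([343.0, 138.0, 24.0, 24.0], 0.87), ([318.0, 152.0, 26.0, 31.0], 0.79), ([349.0, 170.0, 33.0, 34.0], 0.79), ([273.0, 158.0, 23.0, 27.0], 0.75)]
face_top [([229.0, 172.0, 43.0, 37.0], 0.64), ([225.0, 171.0, 46.0, 40.0], 0.61), ([284.0, 120.0, 21.0, 32.0], 0.6)]
jar_mid [([285.0, 119.0, 20.0, 31.0], 0.94), ([157.0, 272.0, 13.0, 25.0], 0.34)]
cup_mid [([87.0, 228.0, 38.0, 50.0], 0.81)]
top {'mtx': array([[436.89466052,   0.        , 266.41189098],
       [  0.        , 436.89466052, 193.71
[... 640 characters left out ...]
], 0.86)]
{'clock': 0.9, 'qpos': array([-1.25940990e+00,  3.53009772e-01,  1.63338514e+00, -1.20849283e-05,
        1.15520140e+00, -2.36849085e-03]), 'qvel': array([-0.00020385, -0.00078105, -0.00054165, -0.00025912, -0.00042245,
       -0.00067133]), 'joint_efforts': array([-1.07512686e-03, -6.05165148e+01, -3.42448783e+01,  1.02621445e-04,
        1.15137282e-03,  2.22153346e-05]), 'eef_pos': array([ 192.91346769, -594.49302808,  231.28122823]), 'tcp_rot': array([-3.14158897e+00,  1.10475023e-05,  3.13759799e-01]), 'contact_force': array([0.97988201, 0.88169293, 0.95350794]), 'wrist_torque': array([-0.0301567 , -0.03664976, -0.03678144]), 'grasp_force': 0.0, 'opening': 1.0033902711085816}
```

View pics/side0.png

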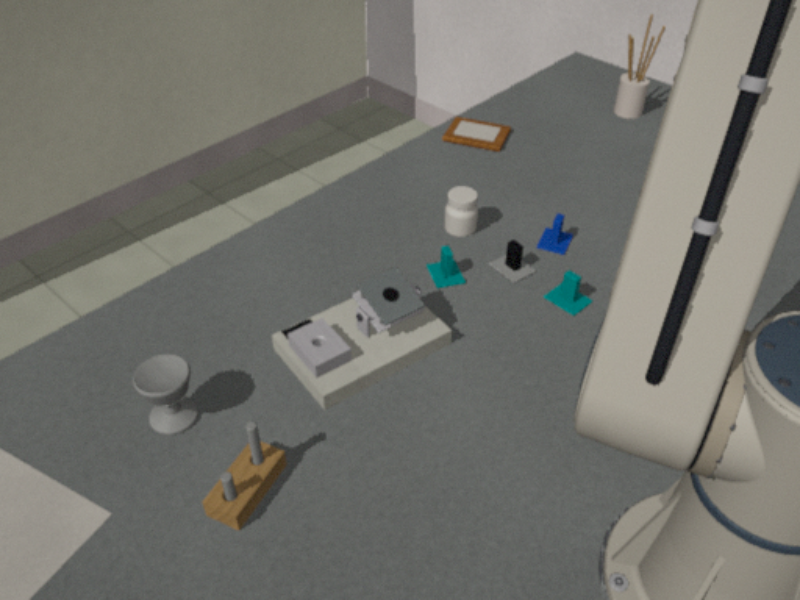

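View pics/top0.png

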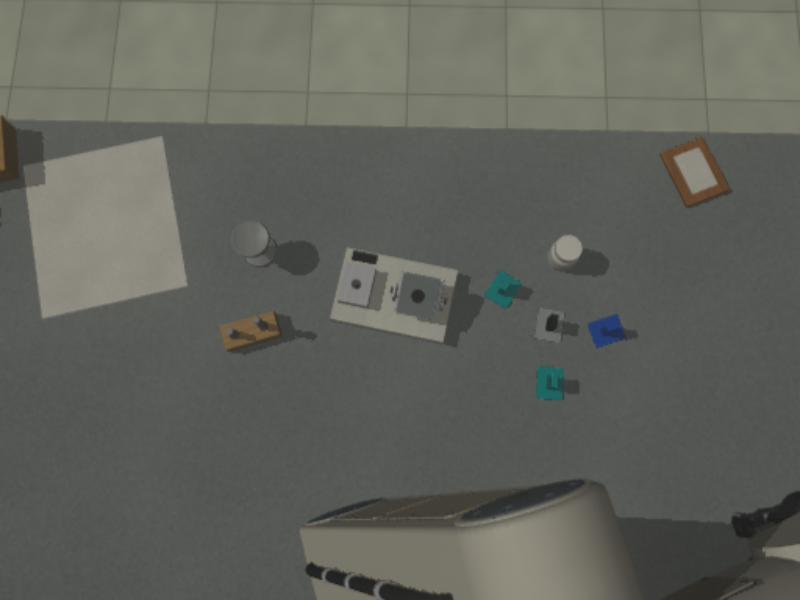

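The side view (800x600 px) shows the long rod at (255,443) and the short one at (228,487). The well is at (319,342) and the window at (391,294).
Candidates for the sample: black grip on grey plate (514,255), teal (447,265), teal (570,290) and blue (556,235). I choose the black one at (514,255), which is (549,325) in the top view. Next I check it in close crops.

```bash
python3 - <<'E'
import cv2
t=cv2.imread("top0raw.png");s=cv2.imread("side0raw.png")
# top crop x135-400,y145-262 x3 ; 
cv2.imwrite("pics/topc.png",cv2.resize(t[145:262,135:400],None,fx=3,fy=3,interpolation=cv2.INTER_CUBIC))
cv2.imwrite("pics/sidec.png",cv2.resize(s[135:340,125:355],None,fx=2.9,fy=2.9,interpolation=cv2.INTER_CUBIC))
E
```

```text
(no output)
```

View pics/topc.png

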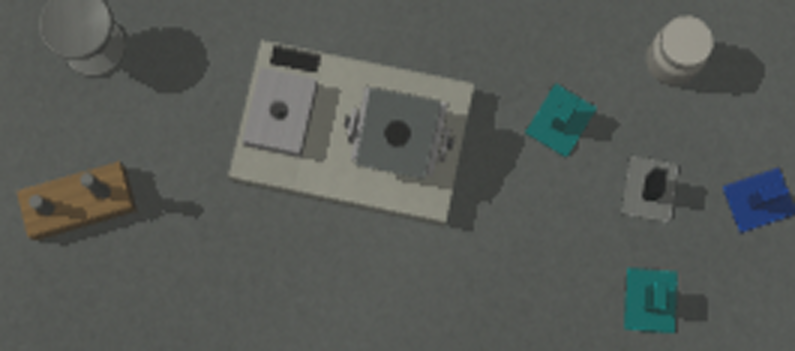

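View pics/sidec.png

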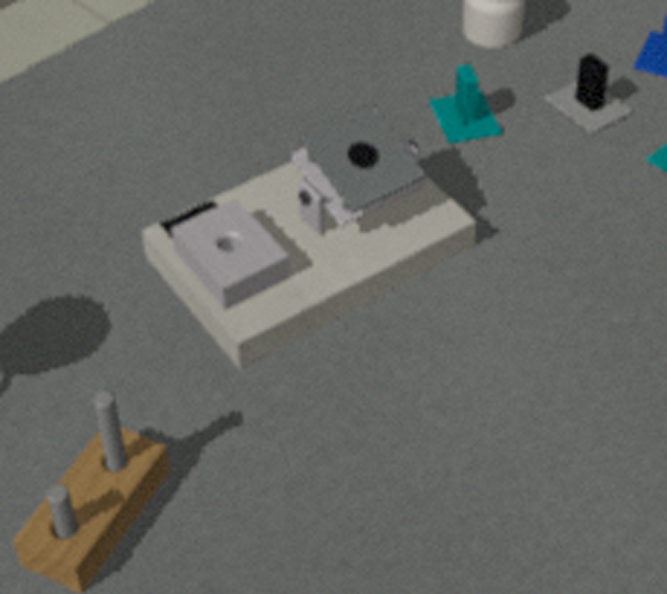

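The crops confirm the grey plate with the black grip: side crop (592,85), top crop (655,185). The teal and blue ones are decoys. In the top crop the long rod stands in the hole nearer the analyser, at (95,185). Now I triangulate.

```bash
cat >> h.py <<'E'
from scipy.spatial.transform import Rotation as Ro
from scipy.optimize import least_squares
P={c:r.camera_params(c) for c in("side","top")}
def proj(c,X):
    p=P[c];R=Ro.from_euler("xyz",p["orientation"]).as_matrix()
    q=(np.atleast_2d(X)-p["eye"])@R@p["mtx"].T
    return q[:,:2]/q[:,2:]
def ray(c,uv):
    p=P[c];R=Ro.from_euler("xyz",p["orientation"]).as_matrix()
    d=R@np.linalg.inv(p["mtx"])@np.r_[uv,1];return p["eye"],d/np.linalg.norm(d)
def onz(c,uv,z):
    e,d=ray(c,uv);return e+d*(z-e[2])/d[2]
def tri(a,b):
    A=np.zeros((3,3));v=np.zeros(3);L=[]
    for c,uv in(("top",a),("side",b)):
        e,d=ray(c,uv);M=np.eye(3)-np.outer(d,d);A+=M;v+=M@e;L.append((e,M))
    X=np.linalg.solve(A,v);return X,[np.linalg.norm(M@(X-e)) for e,M in L]
T=lambda u,v:np.array([135+(u+.5)/3-.5,145+(v+.5)/3-.5])
S=lambda u,v:np.array([125+(u+.5)/2.9-.5,135+(v+.5)/2.9-.5])
E
python3 - <<'E'
from h import *
np.set_printoptions(precision=1,suppress=True)
for n,a,b in[("win",T(397,133),S(362,155)),("well",T(280,110),S(229,243)),("long",T(88,178),S(105,397)),("short",T(37,203),S(60,490)),("grip",T(655,178),S(592,60))]:
    print(n,*tri(a,b))
for n,a,b,z in[("win",T(397,133),S(362,155),85),("well",T(280,110),S(229,243),55),("long",T(88,178),S(105,397),98),("longbase",T(103,195),S(117,465),30),("short",T(37,203),S(60,490),68)]:
    print(n,onz("top",a,z),onz("side",b,z))
print("plate")
pl=[onz("top",T(*p),4) for p in[(627,157),(678,163),(672,220),(622,215)]];print(np.array(pl),np.mean(pl,0))
print(np.array([onz("side",S(*p),4) for p in[(545,98),(590,131),(632,110)]]))
print("base")
b=[onz("top",T(*p),30) for p in[(262,40),(474,85),(448,211),(229,178)]];print(np.array(b),np.mean(b,0))
b=[onz("side",S(*p),30) for p in[(143,235),(238,347),(474,227)]];print(np.array(b))
print("block")
b=[onz("top",T(*p),55) for p in[(254,67),(317,77),(303,152),(243,143)]];print(np.array(b),np.mean(b,0))
b=[onz("side",S(*p),55) for p in[(173,237),(230,203),(290,258),(225,290)]];print(np.array(b),np.mean(b,0))
print("rack")
b=[onz("top",T(*p),30) for p in[(18,188),(122,162),(134,208),(30,238)]];print(np.array(b),np.mean(b,0))
b=[onz("side",S(*p),30) for p in[(16,540),(107,425),(168,451),(81,573)]];print(np.array(b),np.mean(b,0))
E
```

```text
win [562.8 -42.6  84.2] [np.float64(0.3632093113680182), np.float64(0.3632093113679877)]
well [592.   78.6  50.5] [np.float64(0.3869569934933516), np.float64(0.38695699349339224)]
long [508.9 260.9  94.2] [np.float64(0.7650884127614259), np.float64(0.765088412761406)]
short [487.9 317.6  67.1] [np.float64(0.12656828763017675), np.float64(0.12656828763016414)]
grip [ 526.6 -306.    55.1] [np.float64(1.3783736774214865), np.float64(1.3783736774214683)]
win [562.9 -42.4  85. ] [561.8 -42.1  85. ]
well [591.3  78.4  55. ] [588.1  81.2  55. ]
long [508.8 260.5  98. ] [505.4 262.1  98. ]
longbase [503.3 260.3  30. ] [501.3 265.7  30. ]
short [487.6 317.2  68. ] [487.4 317.9  68. ]
plate
[[ 559.4 -286.2    4. ]
 [ 554.  -340.1    4. ]
 [ 492.9 -332.4    4. ]
 [ 497.2 -280.     4. ]] [ 525.9 -309.7    4. ]
[[ 558.1 -286.1    4. ]
 [ 498.4 -277.1    4. ]
 [ 488.5 -328.7    4. ]]
base
[[ 672.8  102.8   30. ]
 [ 628.1 -122.1   30. ]
 [ 493.7  -96.4   30. ]
 [ 523.7  130.9   30. ]] [579.6   3.8  30. ]
[[665.3 108.1  30. ]
 [520.5 135.   30. ]
 [476.6 -86.5  30. ]]
block
[[636.4 107.   55. ]
 [627.   41.5  55. ]
 [547.7  53.3  55. ]
 [555.9 114.9  55. ]] [591.8  79.2  55. ]
[[624.9 107.4  55. ]
 [621.6  50.   55. ]
 [541.6  59.4  55. ]
 [552.6 117.1  55. ]] [585.2  83.5  55. ]
rack
[[508.9 348.8  30. ]
 [538.4 242.8  30. ]
 [490.4 227.5  30. ]
 [457.1 332.4  30. ]] [498.7 287.9  30. ]
[[502.  349.8  30. ]
 [533.7 248.8  30. ]
 [484.8 233.5  30. ]
 [451.  335.4  30. ]] [492.9 291.9  30. ]
```

```bash
cat > fit.py <<'E'
from h import *
np.set_printoptions(precision=2,suppress=True)
I={c:cv2.GaussianBlur(cv2.cvtColor(cv2.imread(c+"0raw.png"),cv2.COLOR_BGR2GRAY).astype(np.float32),(0,0),.8) for c in("top","side")}
rect=lambda w,h:np.array([[w,h,0],[-w,h,0],[-w,-h,0],[w,-h,0.]])/2
def Rz(a):return Ro.from_euler("z",a).as_matrix()
def quads(p):
    ax,ay,aw,fx,fz,sl,bx,by,rx,ry,rw,px,py,pw=p[:14]
    A=lambda X:X@Rz(aw).T+[ax,ay,0]
    F=rect(80,72)@Ro.from_euler("y",-sl).as_matrix().T+[fx,-125,fz]
    return {"base":A(rect(150,230)+[bx,by,30]),"block":A(rect(80,60)+[0,0,55]),"face":A(F),
     "rack":rect(50,110)@Rz(rw).T+[rx,ry,30],"plate":rect(64,52)@Rz(pw).T+[px,py,4]}
def pr(c,X,p):return proj(c,X+p[14+3*(c=="side"):17+3*(c=="side")])
win={"top":T(397,133),"side":S(362,155)};wel={"top":T(280,110),"side":S(229,243)}
def obs(p,w):
    O=[]
    for c in I:
        for n,Q in quads(p).items():
            for i in range(4):
                s=np.linspace(.08,.92,24)[:,None];X=Q[i]*(1-s)+Q[(i+1)%4]*s
                uv=pr(c,X,p);d=uv[-1]-uv[0];nr=np.array([-d[1],d[0]])/np.linalg.norm(d)
                k=np.arange(-w-1,w+1.01,.25);pts=uv[:,None]+k[None,:,None]*nr
                g=cv2.remap(I[c],pts[...,0].astype(np.float32),pts[...,1].astype(np.float32),cv2.INTER_CUBIC)
                G=np.abs(g.mean(0)[8:]-g.mean(0)[:-8]) if 0 else np.abs(np.gradient(cv2.blur(g,(1,5)),axis=1))
                G=G[:,4:-4]*np.exp(-.5*(k[4:-4]/w)**2)
                j=G.argmax(1);ok=(G.max(1)>1.2)&(j>0)&(j<G.shape[1]-1)
                O+=[(c,n,i,s[m,0],uv[m]+k[4:-4][j[m]]*nr,nr) for m in np.where(ok)[0]]
    return O
def res(p,O):
    q=quads(p);out=[]
    cs=[o[0] for o in O]
    X=np.array([q[o[1]][o[2]]*(1-o[3])+q[o[1]][(o[2]+1)%4]*o[3] for o in O])
    for c in I:
        m=[i for i,x in enumerate(cs) if x==c]
        d=pr(c,X[m],p)-np.array([O[i][4] for i in m]);out.append((d*np.array([O[i][5] for i in m])).sum(1)/.5/3)
    Rw=Rz(p[2])
    for c in I:
        f=Rw@[p[3],-125,p[4]]+[p[0],p[1],0]
        out.append(((pr(c,f,p)-win[c])/.3).ravel());out.append(((pr(c,np.array([p[0],p[1],55]),p)-wel[c])/.5).ravel())
    out.append(p[14:20]/2);out.append([p[3]/6,(p[4]-85)/2])
    return np.concatenate([np.ravel(o) for o in out])
p=np.r_[590,79,-.17,0,85,.45,-10,-55,496,290,.28,526,-308,.11,np.zeros(6)]
for w in[4,4,3,3,2.5,2,2,2,2]:
    O=obs(p,w);s=least_squares(res,p,args=(O,),loss="soft_l1",x_scale=np.r_[1,1,.01,1,1,.02,1,1,1,1,.01,1,1,.01,np.ones(6)]);p=s.x
print(p[:3],p[3:6],p[6:8],p[8:11],p[11:14],p[14:])
J=s.jac;print("sd",np.sqrt(np.diag(np.linalg.inv(J.T@J)))[:14])
f=Rz(p[2])@[p[3],-125,p[4]]+[p[0],p[1],0];print("face",f,"slope",p[5])
for s_ in(30,-30):print("hole",Rz(p[10])@[0,s_,0]+[p[8],p[9],0])
np.save("p.npy",p)
for c in I:
    im=cv2.resize(cv2.imread(c+"0raw.png"),None,fx=4,fy=4,interpolation=cv2.INTER_CUBIC)
    for Q in quads(p).values():
        cv2.polylines(im,[np.int32((pr(c,Q,p)+.5)*4)],True,(0,0,255),1)
    cv2.imwrite("ov_%s.png"%c,im)
a=cv2.imread("ov_top.png")[580:1000,560:1460];b=cv2.imread("ov_side.png")[560:1340,500:1460]
a=cv2.resize(a,None,fx=.6,fy=.6);b=cv2.resize(b,None,fx=.42,fy=.42)
o=np.zeros((600,600,3),np.uint8);o[:a.shape[0],:a.shape[1]]=a;o[260:260+b.shape[0],:b.shape[1]]=b
cv2.imwrite("pics/ov.png",o)
# slope profile
E
python3 fit.py
```

```text
[591.44  79.31  -0.19] [-6.46 84.14  0.21] [ -1.26 -63.42] [499.19 286.75   0.32] [ 525.08 -308.18   -0.16] [-0.74  0.59 11.14  0.74 -0.59 -2.27]
sd [1.97 1.68 0.01 1.18 1.33 0.05 0.85 0.87 1.86 1.69 0.02 1.88 2.07 0.03]
face [561.84 -42.31  84.14] slope 0.20916013918511536
hole [489.85 315.26   0.  ]
hole [508.53 258.24   0.  ]
```

View pics/ov.png

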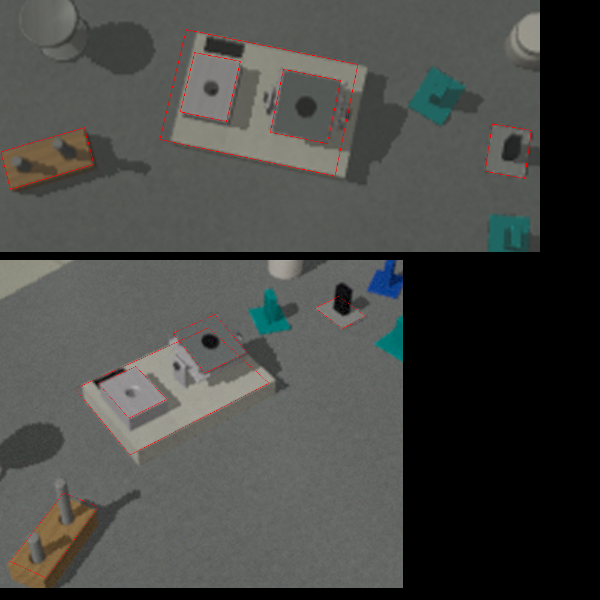

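```bash
sed -i 's/-10,-55,496,290,.28,526,-308,.11/0,-74,496,290,.3,526,-308,-.13/; s/p\[14:20\]\/2/p[14:20]\/1.5/; s/pics\/ov.png/pics\/ov2.png/' fit.py; python3 fit.py
python3 - <<'E'
import sys,os
E
```

```text
[592.19  79.86  -0.19] [-6.85 84.55  0.21] [ -1.52 -76.6 ] [498.7  289.34   0.3 ] [ 525.28 -308.89   -0.17] [ 0.33  0.29  3.89 -0.33 -0.29 -1.64]
sd [1.46 1.26 0.01 1.17 1.27 0.05 0.89 0.72 1.39 1.35 0.02 1.4  1.56 0.03]
face [562.28 -41.7   84.55] slope 0.2052693746521163
hole [489.91 318.03   0.  ]
hole [507.48 260.66   0.  ]
```

View pics/ov2.png

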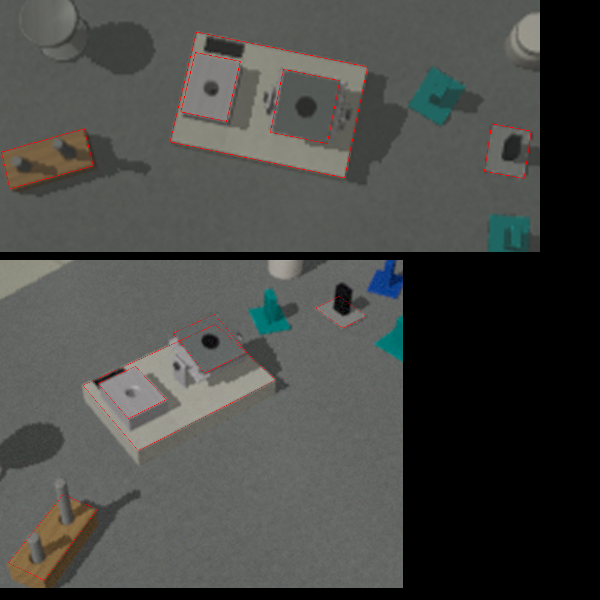

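servo_tool(deltas=[{"x": 314,"y": 855,"z": 20,"rz": 1.556,"gripper": -0.2},{"x": 314,"y": 855,"z": 20,"rz": 1.556,"gripper": -0.2},{"x": 314,"y": 855,"z": 20,"rz": 1.556,"gripper": -0.2},{"x": 314,"y": 855,"z": 20,"rz": 1.556,"gripper": -0.2},{"x": 314,"y": 855,"z": 20,"rz": 1.556,"gripper": -0.2},{"x": 314,"y": 855,"z": 20,"rz": 1.556,"gripper": -0.2},{"x": 314,"y": 855,"z": 20,"rz": 1.556,"gripper": -0.2},{"x": 314,"y": 855,"z": 20,"rz": 1.556,"gripper": -0.2},{"x": 314,"y": 855,"z": 20,"rz": 1.556,"gripper": -0.2},{"x": 314,"y": 855,"z": 20,"rz": 1.556,"gripper": -0.2}])

```text
invalid input
```

```bash
python3 - <<'E'
from h import *
for z in(90,):print(onz("top",(163,155.5),z),onz("side",(105,242),z))
E
```

```text
[659.73674238 275.57989389  90.        ] [655.79628607 290.22475588  90.        ]
```

servo_tool(deltas=[{"x": 17,"y": 45,"z": 2,"rx": 0,"ry": 0,"rz": 0.1,"gripper": -0.2},{"x": 34,"y": 90,"z": 4,"rx": 0,"ry": 0,"rz": 0.2,"gripper": -0.2},{"x": 51,"y": 135,"z": 6,"rx": 0,"ry": 0,"rz": 0.3,"gripper": -0.2},{"x": 68,"y": 180,"z": 8,"rx": 0,"ry": 0,"rz": 0.4,"gripper": -0.2},{"x": 85,"y": 225,"z": 10,"rx": 0,"ry": 0,"rz": 0.5,"gripper": -0.2},{"x": 102,"y": 270,"z": 12,"rx": 0,"ry": 0,"rz": 0.6,"gripper": -0.2},{"x": 119,"y": 315,"z": 14,"rx": 0,"ry": 0,"rz": 0.7,"gripper": -0.2},{"x": 136,"y": 360,"z": 16,"rx": 0,"ry": 0,"rz": 0.8,"gripper": -0.2},{"x": 153,"y": 405,"z": 18,"rx": 0,"ry": 0,"rz": 0.9,"gripper": -0.2},{"x": 170,"y": 450,"z": 20,"rx": 0,"ry": 0,"rz": 1.0,"gripper": -0.2}], newtons=50)

```text
clock: 1.9
eef_pos: [363.3, -142.8, 251.8]
tcp_rot: [3.14, 0.0, 1.318]
contact_force: [1.2, 0.7, -0.1]
opening: 0.4
grasp_force: 0.0
```

servo_tool(deltas=[{"x": 17,"y": 45,"z": 0,"rx": 0,"ry": 0,"rz": 0.06,"gripper": -0.2},{"x": 34,"y": 90,"z": 0,"rx": 0,"ry": 0,"rz": 0.12,"gripper": -0.2},{"x": 50,"y": 135,"z": 0,"rx": 0,"ry": 0,"rz": 0.18,"gripper": -0.2},{"x": 66,"y": 180,"z": 0,"rx": 0,"ry": 0,"rz": 0.24,"gripper": -0.2},{"x": 82,"y": 225,"z": -10,"rx": 0,"ry": 0,"rz": 0.3,"gripper": -0.2},{"x": 98,"y": 270,"z": -30,"rx": 0,"ry": 0,"rz": 0.36,"gripper": -0.2},{"x": 114,"y": 315,"z": -50,"rx": 0,"ry": 0,"rz": 0.42,"gripper": -0.2},{"x": 130,"y": 360,"z": -70,"rx": 0,"ry": 0,"rz": 0.48,"gripper": -0.2},{"x": 144,"y": 404,"z": -90,"rx": 0,"ry": 0,"rz": 0.552,"gripper": -0.2},{"x": 144,"y": 404,"z": -105,"rx": 0,"ry": 0,"rz": 0.552,"gripper": -0.2}], newtons=50)

```text
clock: 2.9
eef_pos: [508.5, 264.2, 145.4]
tcp_rot: [3.139, -0.001, 1.871]
contact_force: [0.8, -0.3, 1.2]
opening: 0.4
grasp_force: 0.0
```

```bash
python3 - <<'E'
from h import *
a=r.grab_frame("side");b=r.grab_frame("top")
cv2.imwrite("s1.png",a);cv2.imwrite("t1.png",b)
X=r.sense()["eef_pos"];print(X,proj("side",X),proj("top",X))
o=np.zeros((600,800,3),np.uint8)
o[:,:400]=cv2.resize(a[215:335,110:190],(400,600),interpolation=cv2.INTER_CUBIC)
o[:,400:]=cv2.resize(b[160:250,120:180],(400,600),interpolation=cv2.INTER_CUBIC)
cv2.imwrite("pics/pre.png",o)
E
```

```text
[505.61285593 260.22248008 143.80762802] [[158.501027   255.41329165]] [[160.30375422 202.22812234]]
```

View pics/pre.png

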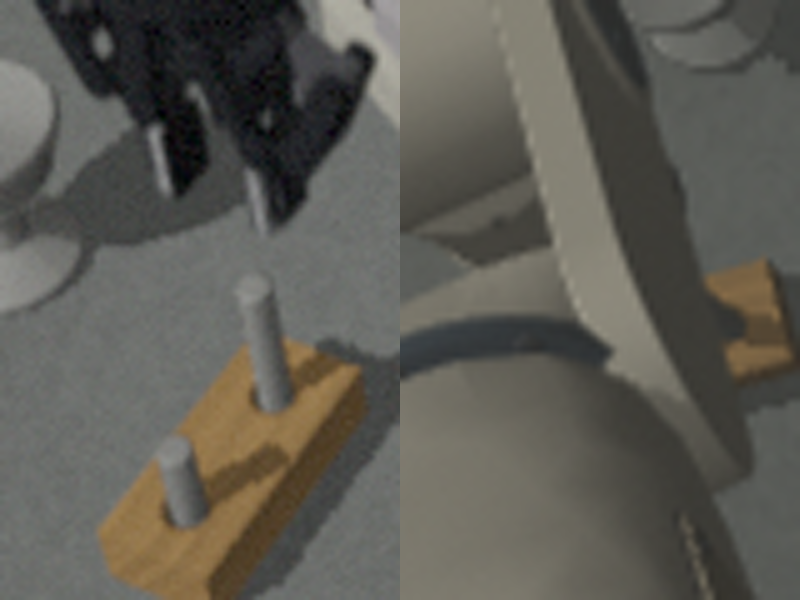

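In the crop the fingertips straddle the long rod's line (rod top about raw (161,272)), and the top view is hidden by the arm. I descend at moderate speed and watch the force.

servo_tool(deltas=[{"x": 0,"y": 0,"z": -15,"rx": 0,"ry": 0,"rz": 0,"gripper": -0.2},{"x": 0,"y": 0,"z": -30,"rx": 0,"ry": 0,"rz": 0,"gripper": -0.2},{"x": 0,"y": 0,"z": -42,"rx": 0,"ry": 0,"rz": 0,"gripper": -0.2},{"x": 0,"y": 0,"z": -52,"rx": 0,"ry": 0,"rz": 0,"gripper": -0.2},{"x": 0,"y": 0,"z": -52,"rx": 0,"ry": 0,"rz": 0,"gripper": -0.2}], newtons=50)

```text
clock: 3.5
eef_pos: [506.3, 258.7, 93.5]
tcp_rot: [-3.14, 0.0, 1.865]
contact_force: [-0.9, 0.2, -0.1]
opening: 0.393
grasp_force: 0.0
```

```bash
python3 - <<'E'
from h import *
a=r.grab_frame("side")
cv2.imwrite("s2.png",a);s=r.sense();print(s["eef_pos"],s["contact_force"],proj("side",s["eef_pos"]))
cv2.imwrite("pics/pre2.png",cv2.resize(a[245:335,100:200],(660,594),interpolation=cv2.INTER_CUBIC))
E
```

```text
[506.7232603  259.01297279  94.17232904] [0.13882531 0.2135569  0.71126807] [[161.96063917 271.53000364]]
```

View pics/pre2.png

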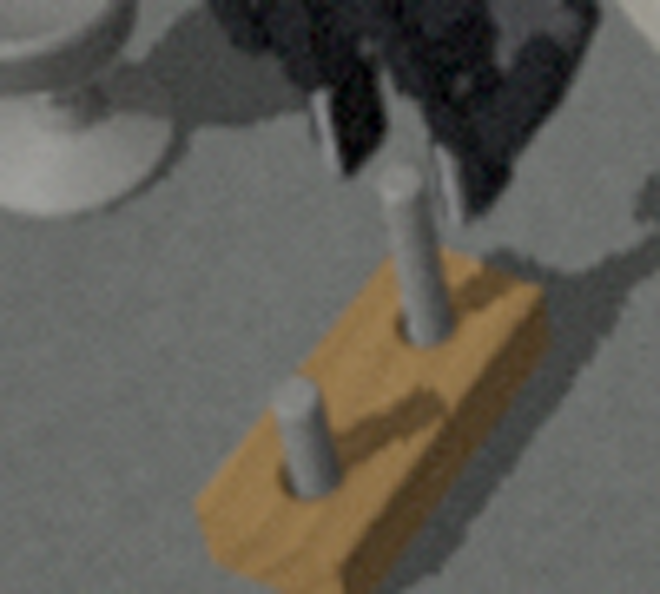

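The rod top (402,180) stands between the fingertips (345,172) and (462,222), so I go down and close.

servo_tool(deltas=[{"x": 0,"y": 2,"z": -15,"rx": 0,"ry": 0,"rz": 0,"gripper": -0.2},{"x": 0,"y": 2,"z": -30,"rx": 0,"ry": 0,"rz": 0,"gripper": -0.2},{"x": 0,"y": 2,"z": -33,"rx": 0,"ry": 0,"rz": 0,"gripper": -0.4},{"x": 0,"y": 2,"z": -33,"rx": 0,"ry": 0,"rz": 0,"gripper": -1},{"x": 0,"y": 2,"z": -33,"rx": 0,"ry": 0,"rz": 0,"gripper": -1},{"x": 0,"y": 2,"z": -33,"rx": 0,"ry": 0,"rz": 0,"gripper": -1},{"x": 0,"y": 2,"z": -33,"rx": 0,"ry": 0,"rz": 0,"gripper": -1},{"x": 0,"y": 2,"z": -33,"rx": 0,"ry": 0,"rz": 0,"gripper": -1}], newtons=50)

```text
clock: 4.35
eef_pos: [507.1, 261.6, 61.6]
tcp_rot: [3.141, -0.0, 1.866]
contact_force: [-0.1, -0.5, -1.2]
opening: 0.149
grasp_force: 48.6
```

servo_tool(deltas=[{"x": 0,"y": 0,"z": 30,"rx": 0,"ry": 0,"rz": 0,"gripper": -1},{"x": 0,"y": 0,"z": 70,"rx": 0,"ry": 0,"rz": 0,"gripper": -1},{"x": 0,"y": 0,"z": 105,"rx": 0,"ry": 0,"rz": 0,"gripper": -1},{"x": 14,"y": -30,"z": 105,"rx": 0,"ry": 0,"rz": 0,"gripper": -1},{"x": 32,"y": -70,"z": 105,"rx": 0,"ry": 0,"rz": 0,"gripper": -1},{"x": 50,"y": -110,"z": 105,"rx": 0,"ry": 0,"rz": 0,"gripper": -1},{"x": 68,"y": -150,"z": 90,"rx": 0,"ry": 0,"rz": 0,"gripper": -1},{"x": 80,"y": -175,"z": 75,"rx": 0,"ry": 0,"rz": 0,"gripper": -1},{"x": 84,"y": -182,"z": 67,"rx": 0,"ry": 0,"rz": 0,"gripper": -1},{"x": 84,"y": -182,"z": 67,"rx": 0,"ry": 0,"rz": 0,"gripper": -1}], newtons=50)

```text
clock: 5.35
eef_pos: [590.4, 78.6, 127.2]
tcp_rot: [-3.14, -0.0, 1.864]
contact_force: [0.5, -0.3, -2.0]
opening: 0.15
grasp_force: 49.2
```

```bash
python3 - <<'E'
from h import *
a=r.grab_frame("side");b=r.grab_frame("top")
cv2.imwrite("s3.png",a);cv2.imwrite("t3.png",b);s=r.sense();e=s["eef_pos"];print(e,s["contact_force"],s["grasp_force"],proj("side",e),proj("top",e))
print("foot",proj("side",e+[0,0,-53.6]),"well",proj("side",[592,79.9,55]))
o=np.zeros((600,800,3),np.uint8)
o[:,:480]=cv2.resize(a[140:240,170:250],(480,600),interpolation=cv2.INTER_CUBIC)
o[:,480:]=cv2.resize(b[140:220,200:280],(320,600),interpolation=cv2.INTER_CUBIC)[:600]
cv2.imwrite("pics/ins.png",o)
E
```

```text
[590.56378701  80.30676544 128.44041716] [-0.26885648  0.42850836 -0.9585913 ] 49.24479469656944 [[200.94701411 193.86875067]] [[225.13656191 175.77590458]]
foot [[202.61357949 211.49269827]] well [[202.91457087 217.3230153 ]]
```

View pics/ins.png

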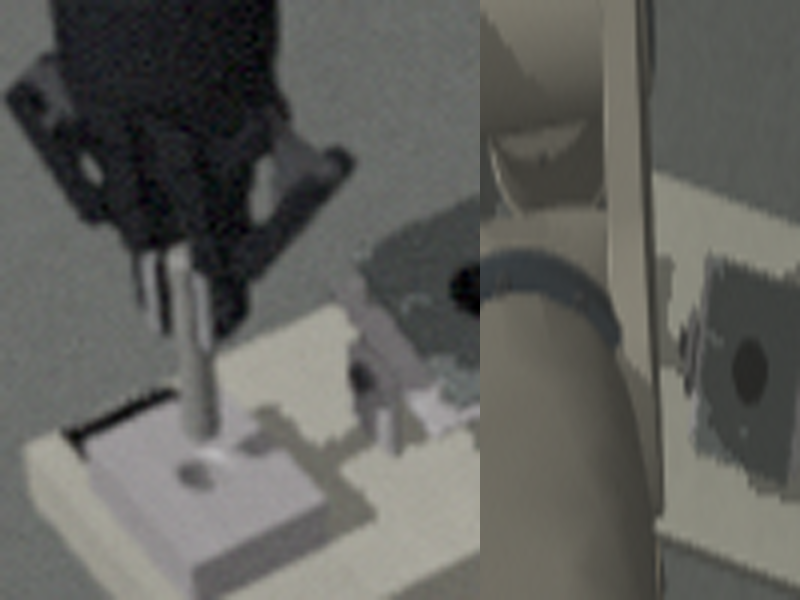

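```bash
python3 - <<'E'
from h import *
np.set_printoptions(linewidth=200)
a=cv2.imread("side0raw.png",0);b=cv2.imread("s3.png",0);t=cv2.imread("top0raw.png",0)
print("cols 194..214");print(a[210:228,194:214]);print(b[205:226,194:214])
print("top cols 220",t[174:188,220:238])
E
```

```text
cols 194..214
[[145 145 147 145 148 148 148 144 149 148 149 145 146 142 147 147 145 145 137 116]
 [145 145 147 147 145 147 148 145 146 146 147 149 143 146 143 144 150 148 147 137]
 [144 145 144 146 146 147 146 148 144 148 146 148 148 143 145 145 146 145 149 144]
 [148 145 142 149 148 145 148 146 148 147 145 145 149 143 145 145 144 148 148 147]
 [146 142 145 145 147 146 146 147 149 151 153 154 151 149 148 147 144 143 147 149]
 [145 148 144 144 145 142 147 142 150 157 169 175 173 158 147 145 145 145 142 143]
 [150 146 145 146 142 143 133 137 134 141 152 164 170 162 153 149 148 147 145 147]
 [146 147 145 148 142 131 112 107 103 110 127 140 149 154 157 147 148 148 146 147]
 [149 148 148 146 140 118  92  84  92 100 116 134 143 144 146 147 148 148 147 147]
 [147 147 148 147 143 126  77  79  94  95 109 133 143 139 144 147 146 145 148 146]
 [147 148 147 148 149 139 107  97  92  98 105 123 139 142 145 144 147 144 148 148]
 [145 146 147 147 149 146 138 126 116 113 117 130 143 145 146 146 146 144 145 147]
 [144 145 146 144 148 145 145 141 144 135 138 142 146 145 144 144 144 147 147 148]
 [145 1
[... 2516 characters left out ...]
129 129 129 128 129 130]
 [128 128 130 130 128 108  83  75  76  84 117 128 130 130 129 128 130 129]
 [128 128 130 131 125  81  65  63  65  65  84 130 129 130 129 128 131 128]
 [129 128 130 129 115  70  62  64  64  69  71 119 130 130 128 128 130 125]
 [128 130 131 129 122  68  62  60  48  50  63 120 129 129 128 129 130 125]
 [128 130 131 129 125  95  64  52  41  45  78 128 130 129 128 129 129 112]
 [129 130 130 128 127 121 101  73  63  76 119 130 129 129 127 130 128 109]
 [129 131 130 128 127 128 125 121 119 122 127 131 131 129 128 130 127  85]
 [129 132 129 128 126 128 129 129 129 129 130 130 130 128 128 131 126  77]
 [130 131 129 127 127 129 129 128 129 128 131 130 130 129 130 130 126  73]]
```

servo_tool(deltas=[{"x": -0.8,"y": 1.3,"z": -8,"rx": 0,"ry": 0,"rz": 0,"gripper": -1},{"x": -0.8,"y": 1.3,"z": -15,"rx": 0,"ry": 0,"rz": 0,"gripper": -1},{"x": -0.8,"y": 1.3,"z": -19,"rx": 0,"ry": 0,"rz": 0,"gripper": -1},{"x": -0.8,"y": 1.3,"z": -22,"rx": 0,"ry": 0,"rz": 0,"gripper": -1},{"x": -0.8,"y": 1.3,"z": -22,"rx": 0,"ry": 0,"rz": 0,"gripper": -1}], newtons=50)

```text
clock: 5.95
eef_pos: [589.9, 81.0, 105.9]
tcp_rot: [-3.141, -0.0, 1.866]
contact_force: [-0.5, -0.3, -0.8]
opening: 0.155
grasp_force: 49.3
```

servo_tool(deltas=[{"x": 0,"y": 0,"z": -3,"rx": 0,"ry": 0,"rz": 0,"gripper": -1},{"x": 0,"y": 0,"z": -6,"rx": 0,"ry": 0,"rz": 0,"gripper": -1},{"x": 0,"y": 0,"z": -6,"rx": 0,"ry": 0,"rz": 0,"gripper": -1}], newtons=50)

```text
clock: 6.25
eef_pos: [590.1, 80.6, 100.0]
tcp_rot: [-3.142, 0.0, 1.866]
contact_force: [1.6, -0.3, -1.9]
opening: 0.151
grasp_force: 49.2
```

It is in the hole with no contact force. I push on to just above the floor.

servo_tool(deltas=[{"x": 0,"y": 0,"z": -8,"rx": 0,"ry": 0,"rz": 0,"gripper": -1},{"x": 0,"y": 0,"z": -16,"rx": 0,"ry": 0,"rz": 0,"gripper": -1},{"x": 0,"y": 0,"z": -24,"rx": 0,"ry": 0,"rz": 0,"gripper": -1},{"x": 0,"y": 0,"z": -30,"rx": 0,"ry": 0,"rz": 0,"gripper": -1},{"x": 0,"y": 0,"z": -32.5,"rx": 0,"ry": 0,"rz": 0,"gripper": -1},{"x": 0,"y": 0,"z": -32.5,"rx": 0,"ry": 0,"rz": 0,"gripper": -1}], newtons=50)

```text
clock: 6.85
eef_pos: [590.1, 80.6, 67.1]
tcp_rot: [-3.141, 0.0, 1.866]
contact_force: [2.2, -4.3, -4.4]
opening: 0.152
grasp_force: 48.9
```

servo_tool(deltas=[{"x": 0,"y": 0,"z": 0,"rx": 0,"ry": 0,"rz": 0,"gripper": -0.4},{"x": 0,"y": 0,"z": 0,"rx": 0,"ry": 0,"rz": 0,"gripper": -0.2},{"x": 0,"y": 0,"z": 0,"rx": 0,"ry": 0,"rz": 0,"gripper": -0.2},{"x": 0,"y": 0,"z": 15,"rx": 0,"ry": 0,"rz": 0,"gripper": -0.2},{"x": 0,"y": 0,"z": 40,"rx": 0,"ry": 0,"rz": 0,"gripper": -0.2},{"x": 0,"y": 0,"z": 80,"rx": 0,"ry": 0,"rz": 0,"gripper": -0.2},{"x": 0,"y": 0,"z": 120,"rx": 0,"ry": 0,"rz": 0,"gripper": -0.2},{"x": -40,"y": 0,"z": 140,"rx": 0,"ry": 0,"rz": 0,"gripper": -0.2},{"x": -80,"y": -20,"z": 160,"rx": 0,"ry": 0,"rz": 0,"gripper": -0.2},{"x": -110,"y": -50,"z": 170,"rx": 0,"ry": 0,"rz": 0,"gripper": -0.2}], newtons=50)

```text
clock: 7.85
eef_pos: [478.8, 31.4, 240.4]
tcp_rot: [3.139, 0.0, 1.868]
contact_force: [0.1, -1.0, -0.3]
opening: 0.394
grasp_force: 0.0
```

servo_tool(deltas=[{"x": 4,"y": -25,"z": 0,"rx": 0,"ry": 0,"rz": -0.14,"gripper": -0.1},{"x": 8,"y": -50,"z": 0,"rx": 0,"ry": 0,"rz": -0.28,"gripper": -0.1},{"x": 12,"y": -75,"z": 0,"rx": 0,"ry": 0,"rz": -0.42,"gripper": -0.1},{"x": 16,"y": -100,"z": 0,"rx": 0,"ry": 0,"rz": -0.56,"gripper": -0.1},{"x": 20,"y": -125,"z": 0,"rx": 0,"ry": 0,"rz": -0.7,"gripper": -0.1},{"x": 24,"y": -150,"z": 0,"rx": 0,"ry": 0,"rz": -0.84,"gripper": -0.1},{"x": 28,"y": -175,"z": 0,"rx": 0,"ry": 0,"rz": -0.98,"gripper": -0.1},{"x": 32,"y": -200,"z": 0,"rx": 0,"ry": 0,"rz": -1.12,"gripper": -0.1},{"x": 36,"y": -225,"z": 0,"rx": 0,"ry": 0,"rz": -1.26,"gripper": -0.1},{"x": 40,"y": -250,"z": 0,"rx": 0,"ry": 0,"rz": -1.4,"gripper": -0.1}], newtons=50)

```text
clock: 8.85
eef_pos: [520.2, -220.1, 239.2]
tcp_rot: [3.141, -0.001, 0.46]
contact_force: [0.9, 0.2, 0.2]
opening: 0.446
grasp_force: 0.0
```

servo_tool(deltas=[{"x": 2,"y": -22,"z": 0,"rx": 0,"ry": 0,"rz": -0.14,"gripper": -0.1},{"x": 3,"y": -44,"z": -20,"rx": 0,"ry": 0,"rz": -0.28,"gripper": -0.1},{"x": 4,"y": -66,"z": -45,"rx": 0,"ry": 0,"rz": -0.42,"gripper": -0.1},{"x": 5,"y": -89,"z": -70,"rx": 0,"ry": 0,"rz": -0.56,"gripper": -0.1},{"x": 5,"y": -89,"z": -100,"rx": 0,"ry": 0,"rz": -0.633,"gripper": -0.1},{"x": 5,"y": -89,"z": -130,"rx": 0,"ry": 0,"rz": -0.633,"gripper": -0.1},{"x": 5,"y": -89,"z": -150,"rx": 0,"ry": 0,"rz": -0.633,"gripper": -0.1},{"x": 5,"y": -89,"z": -160,"rx": 0,"ry": 0,"rz": -0.633,"gripper": -0.1},{"x": 5,"y": -89,"z": -160,"rx": 0,"ry": 0,"rz": -0.633,"gripper": -0.1}], newtons=50)

```text
clock: 9.75
eef_pos: [524.7, -307.8, 77.4]
tcp_rot: [-3.141, 0.001, -0.167]
contact_force: [0.5, 0.9, 0.3]
opening: 0.448
grasp_force: 0.0
```

```bash
python3 - <<'E'
from h import *
a=r.grab_frame("side");b=r.grab_frame("top")
cv2.imwrite("s4.png",a);cv2.imwrite("t4.png",b);s=r.sense();e=s["eef_pos"];print(e,s["tcp_rot"],s["qpos"],s["contact_force"],proj("side",e),proj("top",e))
o=np.zeros((600,800,3),np.uint8)
o[:,:400]=cv2.resize(a[90:240,250:350][:150],(400,600),interpolation=cv2.INTER_CUBIC)
o[:300,400:]=cv2.resize(a[170:245,165:265],(400,300),interpolation=cv2.INTER_CUBIC)
o[300:,400:]=cv2.resize(b[150:225,300:400],(400,300),interpolation=cv2.INTER_CUBIC)
cv2.imwrite("pics/pl.png",o)
E
```

```text
[ 525.81888704 -308.47170691   79.07916354] [ 3.14111910e+00 -1.34757266e-03 -1.67060188e-01] [-5.33028614e-01  5.05842746e-01  1.78273894e+00  5.32165320e-05
  8.51583174e-01  1.20479319e+00] [0.84600911 0.35151885 0.15525923] [[330.10553229 147.70541698]] [[355.58923907 203.25903099]]
```

View pics/pl.png

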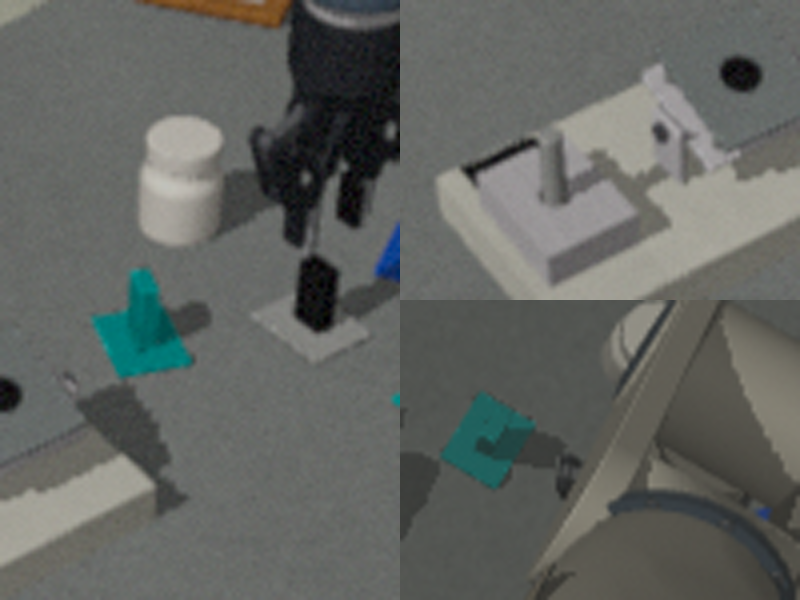

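The rod stands seated in the well (530-570,130-205). The fingertips (297,240) and (352,222) straddle the black grip top (318,268), so I descend and grip.

servo_tool(deltas=[{"x": 0,"y": 0,"z": -15,"rx": 0,"ry": 0,"rz": 0,"gripper": -0.1},{"x": 0,"y": 0,"z": -30,"rx": 0,"ry": 0,"rz": 0,"gripper": -0.1},{"x": 0,"y": 0,"z": -45,"rx": 0,"ry": 0,"rz": 0,"gripper": -0.1},{"x": 0,"y": 0,"z": -57,"rx": 0,"ry": 0,"rz": 0,"gripper": -0.2},{"x": 0,"y": 0,"z": -63,"rx": 0,"ry": 0,"rz": 0,"gripper": -0.4},{"x": 0,"y": 0,"z": -63,"rx": 0,"ry": 0,"rz": 0,"gripper": -1},{"x": 0,"y": 0,"z": -63,"rx": 0,"ry": 0,"rz": 0,"gripper": -1},{"x": 0,"y": 0,"z": -63,"rx": 0,"ry": 0,"rz": 0,"gripper": -1},{"x": 0,"y": 0,"z": -63,"rx": 0,"ry": 0,"rz": 0,"gripper": -1}], newtons=80)

```text
clock: 10.75
eef_pos: [525.4, -308.4, 15.3]
tcp_rot: [3.141, -0.001, -0.167]
contact_force: [-0.5, 0.5, -1.8]
opening: 0.15
grasp_force: 77.8
```

```bash
cat > slope.py <<'E'
import io,contextlib
with contextlib.redirect_stdout(io.StringIO()):
    from fit import *
C=np.r_[f[:2],f[2]]
def faceq(sl,yaw=p[2]):return rect(80,72)@(Rz(yaw)@Ro.from_euler("y",-sl).as_matrix()).T+C
def prof(c,A,B,k):
    s=np.linspace(.1,.9,40)[:,None];uv=pr(c,A*(1-s)+B*s,p);d=uv[-1]-uv[0];nr=np.array([-d[1],d[0]])/np.linalg.norm(d)
    pts=uv[:,None]+k[None,:,None]*nr
    return cv2.remap(I[c],pts[...,0].astype(np.float32),pts[...,1].astype(np.float32),cv2.INTER_CUBIC)
if __name__=="__main__":
    k=np.arange(-7,7.1,1)
    N=["+y side","far(-)x","-y side","far(+)x"]
    print("f",f,"yaw",p[2])
    for sl in(.21,.35,.5):
        Q=faceq(sl)
        for c in I:
            for i,n in enumerate(["y+ edge","x- near edge","y- edge","x+ far edge"]):
                print(sl,c,n,np.round(np.median(prof(c,Q[i],Q[(i+1)%4],k),0)).astype(int).tolist())
E
python3 slope.py
```

```text
f [562.28 -41.7   84.55] yaw -0.18645836008100036
0.21 top y+ edge [87, 87, 87, 87, 87, 89, 99, 116, 120, 116, 124, 134, 137, 137, 137]
0.21 top x- near edge [87, 88, 88, 88, 88, 89, 94, 110, 128, 135, 137, 137, 138, 139, 139]
0.21 top y- edge [87, 87, 87, 87, 87, 87, 87, 86, 89, 91, 89, 88, 89, 88, 92]
0.21 top x+ far edge [87, 87, 86, 87, 87, 87, 93, 109, 128, 135, 136, 136, 136, 134, 127]
0.21 side y+ edge [100, 100, 100, 100, 100, 100, 104, 116, 135, 149, 152, 152, 149, 142, 145]
0.21 side x- near edge [101, 101, 101, 102, 102, 103, 101, 94, 90, 93, 97, 99, 100, 101, 101]
0.21 side y- edge [100, 100, 101, 100, 100, 100, 100, 99, 98, 98, 99, 99, 100, 101, 101]
0.21 side x+ far edge [100, 100, 100, 100, 100, 100, 100, 100, 99, 99, 100, 101, 101, 101, 100]
0.35 top y+ edge [87, 87, 87, 87, 87, 89, 100, 117, 120, 115, 125, 134, 137, 137, 137]
0.35 top x- near edge [87, 88, 88, 88, 88, 88, 92, 106, 125, 134, 137, 137, 138, 138, 139]
0.35 top y- edge [87, 87, 87, 87, 87, 87, 87, 86, 89, 91, 89, 88, 89, 88, 92]
0.35 top x+ far edge [87, 87, 86, 87, 87, 87, 93, 108, 127, 135, 136, 136, 1
[... 397 characters left out ...]
 edge [87, 87, 87, 87, 87, 89, 100, 115, 118, 113, 124, 132, 136, 137, 137]
0.5 top x- near edge [87, 88, 88, 88, 88, 88, 89, 97, 116, 132, 136, 137, 138, 138, 139]
0.5 top y- edge [86, 87, 87, 87, 87, 87, 87, 86, 89, 91, 89, 88, 88, 88, 92]
0.5 top x+ far edge [87, 86, 86, 87, 87, 87, 89, 101, 120, 133, 136, 136, 136, 135, 132]
0.5 side y+ edge [100, 100, 100, 100, 100, 100, 103, 116, 136, 148, 150, 150, 141, 141, 143]
0.5 side x- near edge [101, 102, 102, 102, 102, 97, 91, 92, 96, 98, 100, 101, 101, 102, 102]
0.5 side y- edge [100, 100, 100, 100, 100, 101, 101, 100, 98, 99, 99, 99, 100, 100, 101]
0.5 side x+ far edge [100, 100, 100, 100, 100, 100, 99, 99, 100, 101, 101, 101, 100, 101, 102]
```

servo_tool(deltas=[{"x": 0,"y": 0,"z": 15,"rx": 0,"ry": 0,"rz": 0,"gripper": -1},{"x": 0,"y": 0,"z": 45,"rx": 0,"ry": 0,"rz": 0,"gripper": -1},{"x": 0,"y": 0,"z": 85,"rx": 0,"ry": 0,"rz": 0,"gripper": -1},{"x": 0,"y": 0,"z": 125,"rx": 0,"ry": 0,"rz": 0,"gripper": -1},{"x": 0,"y": 0,"z": 165,"rx": 0,"ry": 0,"rz": 0,"gripper": -1},{"x": 0,"y": 0,"z": 165,"rx": 0,"ry": 0,"rz": 0,"gripper": -1}], newtons=80)

```text
clock: 11.35
eef_pos: [528.2, -310.0, 187.3]
tcp_rot: [3.138, -0.01, -0.167]
contact_force: [-0.2, 0.6, -1.4]
opening: 0.156
grasp_force: 77.9
```

```bash
python3 - <<'E'
import slope as s
from slope import *
raw={c:cv2.imread(c+"0raw.png").astype(np.float32) for c in I}
import fit
k=np.arange(-5,5.1,.5)
for c in I:
  ch={"B-R":raw[c][...,0]-raw[c][...,2],"gray":raw[c].mean(2)}
  for nm,im in ch.items():
    I[c]=cv2.GaussianBlur(im,(0,0),.5)
    for sl in(.25,.45):
        Q=faceq(sl)
        for i,n in enumerate(["y+","x-near","y-","x+far"]):
            if i in(1,3) or c=="side":print(c,nm,sl,n,np.round(prof(c,Q[i],Q[(i+1)%4],k).mean(0),1).tolist())
E
```

```text
top B-R 0.25 x-near [0.800000011920929, 0.8999999761581421, 0.8999999761581421, 1.0, 1.0, 0.8999999761581421, 0.800000011920929, 0.800000011920929, 0.20000000298023224, -1.899999976158142, -5.199999809265137, -8.100000381469727, -9.699999809265137, -10.399999618530273, -11.0, -11.5, -11.800000190734863, -12.0, -12.199999809265137, -12.300000190734863, -12.399999618530273]
top B-R 0.25 x+far [1.0, 0.8999999761581421, 1.0, 1.100000023841858, 1.2999999523162842, 1.2000000476837158, 1.100000023841858, 0.699999988079071, -0.4000000059604645, -2.700000047683716, -6.099999904632568, -9.399999618530273, -11.300000190734863, -11.899999618530273, -12.0, -12.0, -12.0, -12.0, -12.0, -12.0, -11.899999618530273]
top B-R 0.45 x-near [0.800000011920929, 0.8999999761581421, 0.8999999761581421, 0.8999999761581421, 1.0, 1.0, 0.8999999761581421, 0.800000011920929, 0.800000011920929, 0.0, -2.200000047683716, -5.5, -8.300000190734863, -9.800000190734863, -10.399999618530273, -11.0, -11.600000381469727, -11.899999618530273, -12.0, -12.199999809265137, -12.300000190734863]
top B-R 0.45 x+far [0.899999976158
[... 6909 characters left out ...]
19999694824219, 100.0, 99.9000015258789, 100.0, 99.9000015258789, 100.0999984741211, 100.5999984741211, 100.9000015258789, 100.5999984741211, 99.5, 98.19999694824219, 96.69999694824219, 95.30000305175781, 94.5999984741211, 94.5, 94.19999694824219, 93.30000305175781, 92.30000305175781, 92.69999694824219, 94.4000015258789]
side gray 0.45 x+far [99.5999984741211, 99.30000305175781, 98.9000015258789, 98.80000305175781, 99.0999984741211, 99.4000015258789, 99.5, 99.30000305175781, 98.69999694824219, 98.0999984741211, 97.69999694824219, 98.0, 98.80000305175781, 99.5999984741211, 100.0999984741211, 100.30000305175781, 100.19999694824219, 100.0999984741211, 100.0, 99.80000305175781, 99.5999984741211]
```

```bash
cat > tgt.py <<'E'
from h import *
np.set_printoptions(precision=3,suppress=True)
def goal(s,h,yaw=-.188,C=np.array([561,-41.3,84.5])):
    M=Ro.from_euler("z",yaw)*Ro.from_euler("y",-s)
    return C+M.as_matrix()[:,2]*(15+h), M*Ro.from_euler("x",np.pi)
E
python3 - <<'E'
from tgt import *
s=r.sense();print(s["eef_pos"],s["tcp_rot"],s["contact_force"],s["wrist_torque"])
c=np.array([525.5,-308.5,179.8]);R0=Ro.from_euler("xyz",[np.pi,0,-.167])
for sl in(.27,):
  for h in(40,5,0,-5):
    X,R=goal(sl,h);print(sl,h,X-c,(R*R0.inv()).as_rotvec())
E
```

```text
[ 528.204 -310.039  187.283] [ 3.138 -0.01  -0.167] [-0.161  0.627 -1.368] [0.028 0.014 0.015]
0.27 40 [ 21.088 269.942 -42.293] [-0.048 -0.266 -0.021]
0.27 5 [ 30.259 268.197 -76.025] [-0.048 -0.266 -0.021]
0.27 0 [ 31.57  267.948 -80.843] [-0.048 -0.266 -0.021]
0.27 -5 [ 32.88  267.699 -85.662] [-0.048 -0.266 -0.021]
```

servo_tool(deltas=[{"x": 3,"y": 35,"z": 0,"rx": -0.007,"ry": -0.038,"rz": -0.003,"gripper": -1},{"x": 6,"y": 70,"z": 0,"rx": -0.014,"ry": -0.076,"rz": -0.006,"gripper": -1},{"x": 9,"y": 105,"z": 0,"rx": -0.021,"ry": -0.114,"rz": -0.009,"gripper": -1},{"x": 12,"y": 140,"z": 0,"rx": -0.028,"ry": -0.152,"rz": -0.012,"gripper": -1},{"x": 15,"y": 175,"z": -5,"rx": -0.034,"ry": -0.19,"rz": -0.015,"gripper": -1},{"x": 18,"y": 210,"z": -15,"rx": -0.041,"ry": -0.228,"rz": -0.018,"gripper": -1},{"x": 20,"y": 245,"z": -30,"rx": -0.048,"ry": -0.266,"rz": -0.021,"gripper": -1},{"x": 21.1,"y": 270,"z": -42.3,"rx": -0.048,"ry": -0.266,"rz": -0.021,"gripper": -1},{"x": 21.1,"y": 270,"z": -42.3,"rx": -0.048,"ry": -0.266,"rz": -0.021,"gripper": -1},{"x": 21.1,"y": 270,"z": -42.3,"rx": -0.048,"ry": -0.266,"rz": -0.021,"gripper": -1}], newtons=80)

```text
clock: 12.35
eef_pos: [546.0, -37.7, 137.7]
tcp_rot: [3.141, -0.27, -0.187]
contact_force: [0.1, -0.7, -1.2]
opening: 0.151
grasp_force: 78.3
```

```bash
python3 - <<'E'
from tgt import *
s=r.sense();R=Ro.from_euler("xyz",s["tcp_rot"])
print(s["eef_pos"],R.as_matrix()[:,2],R.as_matrix()[:,1],s["contact_force"],s["wrist_torque"],s["qpos"])
print(goal(.27,40)[0],goal(.27,40)[1].as_matrix()[:,2])
a=r.grab_frame("side");b=r.grab_frame("top");cv2.imwrite("s5.png",a);cv2.imwrite("t5.png",b)
s=r.sense();print(s["eef_pos"],s["contact_force"],s["wrist_torque"])
for n in["sample_grip","long_rod_mid","face_top"]:
  for c in("side",):print(n,[(np.round(d["box"],1).tolist(),round(d["conf"],2)) for d in r.recognise(n,c)][:4])
E
```

```text
[546.016 -37.739 137.654] [ 0.262 -0.05  -0.964] [-0.186 -0.983  0.   ] [ 0.128 -0.669 -1.215] [0.096 0.196 0.014] [-0.048  0.237  2.08  -0.07   0.559  1.763]
[546.588 -38.558 137.507] [ 0.262 -0.05  -0.964]
[546.634 -38.81  138.16 ] [-0.852 -1.181  0.09 ] [ 0.047  0.164 -0.008]
sample_grip [([277.7, 159.2, 16.2, 24.3], 0.7), ([239.0, 163.0, 28.5, 30.6], 0.62), ([343.5, 137.6, 24.5, 25.6], 0.57)]
long_rod_mid [([197.9, 203.1, 10.3, 15.2], 0.49)]
face_top [([226.6, 178.0, 45.4, 29.8], 0.6)]
```

servo_tool(deltas=[{"x": 2.6,"y": -0.5,"z": -9.6,"rx": 0,"ry": 0,"rz": 0,"gripper": -1},{"x": 5.2,"y": -1,"z": -19.3,"rx": 0,"ry": 0,"rz": 0,"gripper": -1},{"x": 7.3,"y": -1.4,"z": -27,"rx": 0,"ry": 0,"rz": 0,"gripper": -1},{"x": 8.9,"y": -1.7,"z": -32.8,"rx": 0,"ry": 0,"rz": 0,"gripper": -1},{"x": 8.9,"y": -1.7,"z": -32.8,"rx": 0,"ry": 0,"rz": 0,"gripper": -1},{"x": 8.9,"y": -1.7,"z": -32.8,"rx": 0,"ry": 0,"rz": 0,"gripper": -1}], newtons=80)

```text
clock: 13.2
eef_pos: [555.0, -39.8, 104.4]
tcp_rot: [3.141, -0.27, -0.188]
contact_force: [-0.4, 1.2, -1.3]
opening: 0.152
grasp_force: 78.4
```

```bash
cat > q.py <<'E'
from tgt import *
F=[];T_=[];X=[];Rv=[]
for i in range(4):
    r.grab_frame("side");s=r.sense();F.append(s["contact_force"]);T_.append(s["wrist_torque"]);X.append(s["eef_pos"]);Rv.append(s["tcp_rot"])
F=np.mean(F,0);T_=np.mean(T_,0);X=np.mean(X,0);M=Ro.from_euler("xyz",s["tcp_rot"]).as_matrix()
z=-M[:,2];C=np.array([561,-41.3,84.5])
print("tcp",X,"rot",s["tcp_rot"],"h along",(X-C)@z-15,"F",F,"T",T_)
print("tool-frame F",M.T@F,"T",M.T@T_,"grip",s["grasp_force"],s["clock"])
E
python3 q.py
```

```text
tcp [555.261 -39.846 104.889] rot [ 3.141 -0.271 -0.188] h along 6.226697987621492 F [-0.108  0.024 -1.689] T [ 0.053  0.191 -0.001]
tool-frame F [-0.558 -0.004  1.598] T [ 0.015 -0.198  0.005] grip 78.35542917251587 13.4
```

servo_tool(deltas=[{"x": 0.5,"y": -0.1,"z": -1.9,"rx": 0,"ry": 0,"rz": 0,"gripper": -1},{"x": 1.0,"y": -0.2,"z": -3.9,"rx": 0,"ry": 0,"rz": 0,"gripper": -1},{"x": 1.6,"y": -0.3,"z": -5.8,"rx": 0,"ry": 0,"rz": 0,"gripper": -1},{"x": 1.6,"y": -0.3,"z": -5.8,"rx": 0,"ry": 0,"rz": 0,"gripper": -1}], newtons=80)

```text
clock: 13.8
eef_pos: [556.8, -40.2, 98.8]
tcp_rot: [3.141, -0.27, -0.188]
contact_force: [-1.4, 0.8, 1.2]
opening: 0.155
grasp_force: 78.6
```

```bash
python3 q.py
```

```text
tcp [556.745 -40.172  98.917] rot [ 3.141 -0.27  -0.188] h along 0.0664024836307835 F [-1.482  0.217  1.244] T [0.076 0.185 0.02 ]
tool-frame F [-1.11   0.064 -1.598] T [ 0.044 -0.196 -0.008] grip 78.55297207832336 14.0
```

servo_tool(deltas=[{"x": 0.5,"y": -0.1,"z": -1.9,"rx": 0,"ry": 0,"rz": 0,"gripper": -1},{"x": 1.0,"y": -0.2,"z": -3.9,"rx": 0,"ry": 0,"rz": 0,"gripper": -1},{"x": 1.0,"y": -0.2,"z": -3.9,"rx": 0,"ry": 0,"rz": 0,"gripper": -1},{"x": 1.0,"y": -0.2,"z": -3.9,"rx": 0,"ry": 0,"rz": 0,"gripper": -1}], newtons=80)

```text
clock: 14.4
eef_pos: [557.9, -40.4, 95.1]
tcp_rot: [3.141, -0.271, -0.188]
contact_force: [-4.0, 0.3, 4.8]
opening: 0.154
grasp_force: 79.2
```

```bash
python3 q.py
```

```text
tcp [557.882 -40.404  95.14 ] rot [ 3.141 -0.271 -0.188] h along -3.8833903177821174 F [-3.191  0.511  5.253] T [0.053 0.173 0.035]
tool-frame F [-1.708  0.097 -5.926] T [ 0.028 -0.179 -0.029] grip 79.20939087867737 14.6
```

```bash
cat > d.py <<'E'
import sys
from tgt import *
s1,h1,*rest=map(float,sys.argv[1:])
X1,R1=goal(s1,h1)
for s2,h2 in zip(rest[::2],rest[1::2]):
    X,R=goal(s2,h2);print(s2,h2,np.round(X-X1,2),np.round((R*R1.inv()).as_rotvec(),4))
E
python3 d.py .27 -3.9 .27 4 .35 4 .35 0 .35 -4
```

```text
0.27 4.0 [-2.07  0.39  7.61] [0. 0. 0.]
0.35 4.0 [-3.49  0.66  7.15] [-0.015 -0.079 -0.   ]
0.35 0.0 [-2.14  0.41  3.39] [-0.015 -0.079 -0.   ]
0.35 -4.0 [-0.8   0.15 -0.36] [-0.015 -0.079 -0.   ]
```

servo_tool(deltas=[{"x": -2.1,"y": 0.4,"z": 7.6,"rx": 0,"ry": 0,"rz": 0,"gripper": -1},{"x": -3.5,"y": 0.7,"z": 7.1,"rx": -0.015,"ry": -0.079,"rz": 0,"gripper": -1},{"x": -3.5,"y": 0.7,"z": 7.1,"rx": -0.015,"ry": -0.079,"rz": 0,"gripper": -1},{"x": -3.5,"y": 0.7,"z": 7.1,"rx": -0.015,"ry": -0.079,"rz": 0,"gripper": -1}], newtons=80)

```text
clock: 15.0
eef_pos: [553.6, -39.6, 102.0]
tcp_rot: [3.141, -0.348, -0.188]
contact_force: [0.6, -0.1, -2.0]
opening: 0.153
grasp_force: 78.5
```

```bash
python3 q.py
```

```text
tcp [554.723 -39.741 102.321] rot [ 3.141 -0.35  -0.188] h along 3.9553821112288254 F [ 0.68   0.357 -1.111] T [0.027 0.243 0.033]
tool-frame F [ 0.183 -0.478  1.25 ] T [-0.006 -0.243 -0.038] grip 78.47200155258179 15.2
```

servo_tool(deltas=[{"x": 0.7,"y": -0.1,"z": -1.9,"rx": 0,"ry": 0,"rz": 0,"gripper": -1},{"x": 1.4,"y": -0.3,"z": -3.8,"rx": 0,"ry": 0,"rz": 0,"gripper": -1},{"x": 2.0,"y": -0.4,"z": -5.6,"rx": 0,"ry": 0,"rz": 0,"gripper": -1},{"x": 2.7,"y": -0.5,"z": -7.5,"rx": 0,"ry": 0,"rz": 0,"gripper": -1},{"x": 2.7,"y": -0.5,"z": -7.5,"rx": 0,"ry": 0,"rz": 0,"gripper": -1},{"x": 2.7,"y": -0.5,"z": -7.5,"rx": 0,"ry": 0,"rz": 0,"gripper": -1}], newtons=80)

```text
clock: 15.8
eef_pos: [557.2, -40.2, 94.8]
tcp_rot: [3.141, -0.351, -0.188]
contact_force: [-2.6, 0.5, 7.2]
opening: 0.151
grasp_force: 79.3
```

```bash
python3 q.py
```

```text
tcp [557.205 -40.217  94.829] rot [ 3.141 -0.351 -0.188] h along -3.9496963460250623 F [-2.084  0.615  6.068] T [0.081 0.372 0.008]
tool-frame F [ 0.057 -0.214 -6.441] T [ 0.012 -0.38  -0.004] grip 79.27474737167358 16.0
```

```bash
python3 d.py .35 -4 .35 4 .31 4 ; python3 d.py .31 4 .31 0 .31 -4.5
```

```text
0.35 4.0 [-2.69  0.51  7.51] [0. 0. 0.]
0.31 4.0 [-1.99  0.38  7.76] [0.007 0.039 0.   ]
0.31 0.0 [ 1.2  -0.23 -3.81] [0. 0. 0.]
0.31 -4.5 [ 2.55 -0.48 -8.09] [0. 0. 0.]
```

servo_tool(deltas=[{"x": -2.7,"y": 0.5,"z": 7.5,"rx": 0,"ry": 0,"rz": 0,"gripper": -1},{"x": -2.0,"y": 0.4,"z": 7.8,"rx": 0.007,"ry": 0.039,"rz": 0,"gripper": -1},{"x": -2.0,"y": 0.4,"z": 7.8,"rx": 0.007,"ry": 0.039,"rz": 0,"gripper": -1},{"x": -2.0,"y": 0.4,"z": 7.8,"rx": 0.007,"ry": 0.039,"rz": 0,"gripper": -1}], newtons=80)

```text
clock: 16.4
eef_pos: [554.9, -39.8, 102.4]
tcp_rot: [3.141, -0.312, -0.188]
contact_force: [-0.6, 0.6, -1.4]
opening: 0.153
grasp_force: 78.5
```

```bash
sed -i 's/range(4)/range(8)/' q.py; python3 q.py
```

```text
tcp [554.529 -39.769 102.15 ] rot [ 3.141 -0.311 -0.188] h along 3.836764196924136 F [-0.252 -0.494 -1.7  ] T [0.042 0.223 0.002]
tool-frame F [-0.668  0.531  1.572] T [ 0.    -0.227 -0.002] grip 78.50520014762878 16.8
```

servo_tool(deltas=[{"x": 0.6,"y": -0.1,"z": -1.9,"rx": 0,"ry": 0,"rz": 0,"gripper": -1},{"x": 1.2,"y": -0.2,"z": -3.8,"rx": 0,"ry": 0,"rz": 0,"gripper": -1},{"x": 1.8,"y": -0.3,"z": -5.7,"rx": 0,"ry": 0,"rz": 0,"gripper": -1},{"x": 2.5,"y": -0.5,"z": -8.1,"rx": 0,"ry": 0,"rz": 0,"gripper": -1},{"x": 2.5,"y": -0.5,"z": -8.1,"rx": 0,"ry": 0,"rz": 0,"gripper": -1},{"x": 2.5,"y": -0.5,"z": -8.1,"rx": 0,"ry": 0,"rz": 0,"gripper": -1}], newtons=80)

```text
clock: 17.4
eef_pos: [557.6, -40.3, 94.4]
tcp_rot: [3.141, -0.311, -0.188]
contact_force: [-3.1, -0.1, 4.4]
opening: 0.152
grasp_force: 79.5
```

```bash
python3 q.py
```

```text
tcp [557.52  -40.262  94.425] rot [ 3.141 -0.311 -0.188] h along -4.444981521012929 F [-2.333  0.515  4.941] T [0.214 0.402 0.053]
tool-frame F [-0.759 -0.067 -5.435] T [ 0.145 -0.435 -0.009] grip 79.50904726982117 17.8
```

```bash
python3 d.py .31 -4.5 .31 4 .29 4 ; python3 d.py .29 4 .29 -4.5 .29 -5
```

```text
0.31 4.0 [-2.55  0.48  8.09] [0. 0. 0.]
0.29 4.0 [-2.19  0.42  8.21] [ 0.004  0.02  -0.   ]
0.29 -4.5 [ 2.39 -0.45 -8.15] [0. 0. 0.]
0.29 -5.0 [ 2.53 -0.48 -8.62] [0. 0. 0.]
```

servo_tool(deltas=[{"x": -2.5,"y": 0.5,"z": 8.1,"rx": 0,"ry": 0,"rz": 0,"gripper": -1},{"x": -2.2,"y": 0.4,"z": 8.2,"rx": 0.004,"ry": 0.02,"rz": 0,"gripper": -1},{"x": -2.2,"y": 0.4,"z": 8.2,"rx": 0.004,"ry": 0.02,"rz": 0,"gripper": -1},{"x": -2.2,"y": 0.4,"z": 8.2,"rx": 0.004,"ry": 0.02,"rz": 0,"gripper": -1}], newtons=80)

```text
clock: 18.2
eef_pos: [555.1, -39.9, 102.5]
tcp_rot: [3.141, -0.291, -0.188]
contact_force: [-0.0, -0.3, -0.9]
opening: 0.153
grasp_force: 78.5
```

servo_tool(deltas=[{"x": 0.6,"y": -0.1,"z": -1.9,"rx": 0,"ry": 0,"rz": 0,"gripper": -1},{"x": 1.2,"y": -0.2,"z": -3.8,"rx": 0,"ry": 0,"rz": 0,"gripper": -1},{"x": 1.8,"y": -0.3,"z": -5.9,"rx": 0,"ry": 0,"rz": 0,"gripper": -1},{"x": 2.4,"y": -0.5,"z": -8.2,"rx": 0,"ry": 0,"rz": 0,"gripper": -1},{"x": 2.5,"y": -0.5,"z": -8.6,"rx": 0,"ry": 0,"rz": 0,"gripper": -1},{"x": 2.5,"y": -0.5,"z": -8.6,"rx": 0,"ry": 0,"rz": 0,"gripper": -1},{"x": 2.5,"y": -0.5,"z": -8.6,"rx": 0,"ry": 0,"rz": 0,"gripper": -1}], newtons=80)

```text
clock: 18.9
eef_pos: [557.6, -40.4, 93.9]
tcp_rot: [3.141, -0.29, -0.188]
contact_force: [-4.5, 0.3, 4.9]
opening: 0.151
grasp_force: 79.4
```

```bash
python3 q.py; cat > chk.py <<'E'
from slope import *
raw=r.grab_frame("side").astype(np.float32);cv2.imwrite("s6.png",raw)
I["side"]=cv2.GaussianBlur(raw.mean(2),(0,0),.5);bg=raw
s=r.sense();M=Ro.from_euler("xyz",s["tcp_rot"]).as_matrix()
X=s["eef_pos"];D=M@np.diag([1,-1,-1])
Q=rect(64,52)@D.T+X-11*D[:,2]   # top of plate
Fq=rect(80,72)@D.T+X-15*D[:,2]
k=np.arange(-6,6.1,.5)
for nm,q in(("plate",Q),("face",Fq)):
  for i,n in enumerate(["y+","x-near","y-","x+far"]):
    I["side"]=cv2.GaussianBlur(raw.mean(2),(0,0),.5);g=np.round(np.median(prof("side",q[i],q[(i+1)%4],k),0)).astype(int).tolist()
    print(nm,n,g)
  print(pr("side",q,p).round(1).tolist())
E
python3 chk.py
```

```text
tcp [557.545 -40.348  93.924] rot [ 3.141 -0.291 -0.188] h along -4.94798427411796 F [-4.621  0.572  5.374] T [0.123 0.348 0.028]
tool-frame F [-2.912  0.306 -6.48 ] T [ 0.062 -0.365 -0.011] grip 79.41470146179199 19.3
plate y+ [129, 130, 131, 132, 132, 132, 131, 131, 130, 132, 131, 124, 115, 107, 102, 101, 101, 101, 103, 106, 110, 120, 134, 146, 153]
plate x-near [130, 130, 130, 131, 132, 132, 132, 132, 130, 123, 109, 97, 92, 93, 99, 103, 101, 95, 90, 89, 92, 95, 99, 100, 101]
plate y- [62, 62, 60, 59, 53, 50, 47, 50, 56, 64, 71, 78, 80, 77, 71, 66, 64, 67, 72, 76, 82, 89, 94, 97, 96]
plate x+far [30, 23, 22, 23, 24, 26, 25, 25, 22, 23, 21, 20, 21, 22, 23, 23, 23, 25, 26, 28, 31, 37, 43, 45, 48]
[[233.2, 183.9], [248.2, 204.2], [266.3, 195.4], [251.2, 175.7]]
face y+ [132, 129, 122, 113, 106, 102, 101, 102, 103, 104, 107, 111, 123, 137, 148, 154, 156, 156, 157, 157, 157, 152, 143, 142, 148]
face x-near [130, 125, 114, 101, 94, 92, 96, 102, 102, 97, 90, 88, 91, 94, 98, 99, 101, 102, 103, 102, 102, 102, 102, 102, 103]
face y- [77, 80, 80, 82, 84, 85, 84, 80, 74, 68, 65, 67, 71, 74, 76, 79, 80, 80, 83, 85, 80, 77, 79, 86, 95]
face x+far [71, 64, 51, 41, 33, 28, 26, 23, 22, 23, 25, 26, 26, 26, 30, 37, 44, 51, 50, 53, 52, 51, 55, 58, 61]
[[227.6, 184.0], [246.2, 209.4], [271.3, 197.2], [252.5, 172.7]][ WARN:0@4.335] global loadsave.cpp:1063 imwrite_ Unsupported depth image for selected encoder is fallbacked to CV_8U.
```

```bash
python3 d.py .29 -5 .29 3 .305 3 ; python3 d.py .305 3 .305 -6.2
```

```text
0.29 3.0 [-2.25  0.43  7.67] [0. 0. 0.]
0.305 3.0 [-2.5   0.48  7.59] [-0.003 -0.015  0.   ]
0.305 -6.2 [ 2.71 -0.52 -8.78] [0. 0. 0.]
```

The axial force against tilt over the four presses forms a V with its minimum near 0.305 rad. I press again at that slope.

servo_tool(deltas=[{"x": -2.2,"y": 0.4,"z": 7.7,"rx": 0,"ry": 0,"rz": 0,"gripper": -1},{"x": -2.5,"y": 0.5,"z": 7.6,"rx": -0.003,"ry": -0.015,"rz": 0,"gripper": -1},{"x": -2.5,"y": 0.5,"z": 7.6,"rx": -0.003,"ry": -0.015,"rz": 0,"gripper": -1},{"x": -2.5,"y": 0.5,"z": 7.6,"rx": -0.003,"ry": -0.015,"rz": 0,"gripper": -1}], newtons=80)

```text
clock: 19.75
eef_pos: [554.9, -39.8, 101.3]
tcp_rot: [3.141, -0.306, -0.188]
contact_force: [0.1, -1.4, -1.1]
opening: 0.155
grasp_force: 78.5
```

servo_tool(deltas=[{"x": 0.5,"y": -0.1,"z": -1.8,"rx": 0,"ry": 0,"rz": 0,"gripper": -1},{"x": 1.1,"y": -0.2,"z": -3.6,"rx": 0,"ry": 0,"rz": 0,"gripper": -1},{"x": 1.6,"y": -0.3,"z": -5.3,"rx": 0,"ry": 0,"rz": 0,"gripper": -1},{"x": 2.2,"y": -0.4,"z": -7.1,"rx": 0,"ry": 0,"rz": 0,"gripper": -1},{"x": 2.7,"y": -0.5,"z": -8.8,"rx": 0,"ry": 0,"rz": 0,"gripper": -1},{"x": 2.7,"y": -0.5,"z": -8.8,"rx": 0,"ry": 0,"rz": 0,"gripper": -1},{"x": 2.7,"y": -0.5,"z": -8.8,"rx": 0,"ry": 0,"rz": 0,"gripper": -1}], newtons=80)

```text
clock: 20.45
eef_pos: [557.9, -40.4, 92.8]
tcp_rot: [3.141, -0.306, -0.188]
contact_force: [-3.9, -0.7, 5.3]
opening: 0.153
grasp_force: 79.8
```

```bash
python3 q.py; python3 chk.py 2>/dev/null | grep -E "y\+|near"; python3 -c "
from h import *
r.grab_frame('side');print([(d['box'],d['conf']) for d in r.recognise('long_rod_mid','side')][:2], proj('side',[590,80.8,103]),proj('side',[590,80.8,55]))"
```

```text
tcp [557.885 -40.395  92.81 ] rot [ 3.141 -0.306 -0.188] h along -6.103185726743874 F [-3.91   0.488  6.875] T [0.119 0.428 0.025]
tool-frame F [-1.678  0.257 -7.74 ] T [ 0.043 -0.443 -0.013] grip 79.77418899536133 20.85
plate y+ [126, 131, 131, 132, 132, 132, 131, 131, 131, 132, 130, 124, 115, 106, 102, 100, 101, 101, 102, 104, 111, 122, 136, 148, 154]
plate x-near [129, 131, 131, 131, 131, 131, 131, 132, 130, 123, 113, 102, 97, 98, 102, 103, 100, 94, 88, 86, 88, 93, 97, 99, 101]
face y+ [131, 128, 121, 112, 105, 101, 100, 101, 102, 103, 106, 113, 125, 139, 149, 155, 156, 156, 157, 157, 154, 147, 140, 144, 151]
face x-near [130, 126, 116, 105, 98, 98, 101, 103, 101, 96, 90, 87, 87, 91, 95, 99, 101, 102, 102, 102, 102, 102, 102, 103, 103]
[([226.0, 181.7, 47.3, 27.1], 0.65)] [[201.75550286 202.61322987]] [[203.2066048  217.95289952]]
```

```bash
python3 -c "
from rig import r
print(r.sign_off())"
```

```text
the job is handed in; nothing more can be done
None
```

I handed the job in with the long rod released and standing in the well, and the plate gripped and pressed flush on the face about 5 mm in. Slope (about 0.305 rad) and depth are force-based estimates, and no verdict came back.

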